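# Put the hand planes away in their fitted trays

### The job

The planing is done: pick the four hand planes out of the clutter on the workbench and put each one away in the fitted tray that was made to its length and width, standing flat on its sole on the blue cloth, inside the rim. Set each plane down, do not drop it, and leave the glue bottle and the cork sanding block standing where they are.

Things in the scene. Friction and masses are not known exactly. Their poses are not given: they have to be found in the camera images.
- smoother: Wooden smoothing plane: a mid-brown block 160 long (x), 54 wide (y; 46 towards the ends), 46 high, with a steel iron and dark wedge sticking up from its top to 72 high a little behind the middle. Grip: the flat parallel sides, 54 apart, within 40 of the middle. About 0.42 kg; sizes in mm. It stands on its sole. Origin: centre of the sole; x lengthwise, z up.
- shoulder: Shoulder plane: long, narrow steel plane 155 long (x), 22 wide (y), the middle 86 of it 38 high (ends 24 to 27), with a sloping brass lever cap and screw on top up to 60 high. Grip: the flat sides, 22 apart, near the middle. About 0.6 kg; sizes in mm. It stands on its sole. Origin: centre of the sole; x lengthwise, z up.
- block: Block plane: dark metal body 130 long (x), 42 wide (y), side walls 31 high over the middle 70 of its length (20 high beyond), with a bright sloping cap, steel iron and brass knobs between them up to 46 high. Grip: across the side walls, 42 apart, near the middle. About 0.5 kg; sizes in mm. It stands on its sole. Origin: centre of the sole; x lengthwise, z up.
- finger: Finger plane: the smallest plane, all brass, 80 long (x), 30 wide (y), side walls 26 high over the middle 44 of its length (18 high beyond), with a small dark wedge and steel iron between them up to 36 high. Grip: across the side walls, 30 apart, at the middle. About 0.2 kg; sizes in mm. It stands on its sole. Origin: centre of the sole; x lengthwise, z up.
- smoother_tray: Fitted plywood tray of the smoother plane, blue cloth inside, fixed: recess 176 (x) by 70 (y) mm, 8 mm free on every side of its plane; outside 188 by 82. Recess floor 4 mm above the bench, rim 6 mm thick, its top 12 mm above the bench; a 44 mm finger cut-out down to the floor amid each long side. Origin on the bench under its centre, x along its length, z up. Plane may face either way.
- shoulder_tray: Fitted plywood tray of the shoulder plane, blue cloth inside, fixed: recess 171 (x) by 38 (y) mm, 8 mm free on every side of its plane; outside 183 by 50. Recess floor 4 mm above the bench, rim 6 mm thick, its top 12 mm above the bench; a 44 mm finger cut-out down to the floor amid each long side. Origin on the bench under its centre, x along its length, z up. Plane may face either way.
- block_tray: Fitted plywood tray of the block plane, blue cloth inside, fixed: recess 146 (x) by 58 (y) mm, 8 mm free on every side of its plane; outside 158 by 70. Recess floor 4 mm above the bench, rim 6 mm thick, its top 12 mm above the bench; a 44 mm finger cut-out down to the floor amid each long side. Origin on the bench under its centre, x along its length, z up. Plane may face either way.
- finger_tray: Fitted plywood tray of the finger plane, blue cloth inside, fixed: recess 96 (x) by 46 (y) mm, 8 mm free on every side of its plane; outside 108 by 58. Recess floor 4 mm above the bench, rim 6 mm thick, its top 12 mm above the bench; a 44 mm finger cut-out down to the floor amid each long side. Origin on the bench under its centre, x along its length, z up. Plane may face either way.
- glue: White plastic glue bottle with a red cap, 56 mm across, 150 mm tall, standing upright; not to be moved. Origin at the centre of its underside.
- sanding_block: Cork sanding block, plain light-brown slab 110 x 60 x 30 mm high, not a plane; not to be moved. Origin at the centre of its underside, x along its length.

How it is judged:
At the end, for the whole second after the job is handed in: Each plane flat (tilt under 0.07 rad) on the floor of its own tray: origin within 11 mm of the tray centre in x and y, under 7.5 mm above the bench, length along the tray within 0.35 rad (either way round), released, at rest; bottle and sanding block within 30 mm of their start (x of smoother in the frame of smoother_tray between -0.011 and 0.011 m and y of smoother in the frame of smoother_tray between -0.011 and 0.011 m and z of smoother in the frame of smoother_tray below 0.0075 m and angle between each of smoother, shoulder, block, finger's own z axis and vertical below 0.07 rad and angle between the x axis of smoother and the x axis of smoother_tray, either way round below 0.35 rad and linear speed of each of smoother, shoulder, block, finger below 0.02 m/s and contact force between each of smoother, shoulder, block, finger and the fingers below 0.1 N and x of shoulder in the frame of shoulder_tray between -0.011 and 0.011 m and y of shoulder in the frame of shoulder_tray between -0.011 and 0.011 m and z of shoulder in the frame of shoulder_tray below 0.0075 m and angle between the x axis of shoulder and the x axis of shoulder_tray, either way round below 0.35 rad and x of block in the frame of block_tray between -0.011 and 0.011 m and y of block in the frame of block_tray between -0.011 and 0.011 m and z of block in the frame of block_tray below 0.0075 m and angle between the x axis of block and the x axis of block_tray, either way round below 0.35 rad and x of finger in the frame of finger_tray between -0.011 and 0.011 m and y of finger in the frame of finger_tray between -0.011 and 0.011 m and z of finger in the frame of finger_tray below 0.0075 m and angle between the x axis of finger and the x axis of finger_tray, either way round below 0.35 rad and distance of each of glue, sanding_block from where it was at the start of the episode below 0.03 m); the robot touches nothing.
It fails at once if a plane is dropped: it falls freely from more than about 25 mm ((linear speed of smoother above 0.7 m/s and contact force between smoother and the arm below 0.05 N and contact force between smoother and the fingers below 0.05 N) or (linear speed of shoulder above 0.7 m/s and contact force between shoulder and the arm below 0.05 N and contact force between shoulder and the fingers below 0.05 N) or (linear speed of block above 0.7 m/s and contact force between block and the arm below 0.05 N and contact force between block and the fingers below 0.05 N) or (linear speed of finger above 0.7 m/s and contact force between finger and the arm below 0.05 N and contact force between finger and the fingers below 0.05 N)).
It fails at once if the glue bottle is pushed more than 30 mm from its place or tipped over (distance of glue from where it was at the start of the episode above 0.03 m or angle between glue's own z axis and vertical above 0.35 rad).
It fails at once if the sanding block is pushed more than 30 mm from its place or tipped over (distance of sanding_block from where it was at the start of the episode above 0.03 m or angle between sanding_block's own z axis and vertical above 0.35 rad).
It also fails if it takes over 106 s, if anything falls off the work surface, if the arm or the gripper's body presses on something with over 40 N, if the wrist force passes 120 N, or if a joint passes its speed limit or range.

### The arm

A 7-joint arm with a two-finger parallel gripper is mounted at the origin on the work surface. World frame = base frame: x ahead of the robot, y to its left, z up, the work surface at z = 0. Lengths are in m, angles in rad, forces in N, time in s.
With the tool pointing down it reaches from about 0.35 to 0.9 m from the base axis. Payload 8.1 kg.
Tool frame: the origin (TCP) lies midway between the tips of the shut fingers; the grasp point (between the pads) lies 19 mm behind it (arm.hold_point_z is the distance from the TCP to the grasp point, in m); z points along the fingers, y is the direction in which the jaws open and shut (so a half turn about z gives the same grasp; the last joint's range is limited). The gripper opens to 92 mm and grips with 3 to 60 N. Pads are 19 mm wide; open, the fingers measure 130 mm over their backs; the gripper's body (75 mm by 190 mm) begins 47 mm behind the grasp point.
Start: joints at [-1.32, 0.434, 0.025, 1.573, -0.012, 1.134, -0.075], TCP at [0.217, 0.586, 0.227] pointing down, gripper open.
Joint ranges: [-2.62, 2.62], [-0.44, 2.09], [-1.27, 1.32], [0.08, 2.57], [-1.32, 4.46], [0.12, 2], [-2.74, 2.74]. Speed limits (rad/s): [2.22, 2.22, 3.01, 3.01, 3.14, 3.14, 3.14].

### API

Orientations are given as a rotation vector (axis times angle).
In Python, from cell import arm gives the robot as it stands.
- The arm moves only by the shell command python3 -m pendant 'ROWS' [FORCE]. ROWS is JSON, a list of rows, each a list of 3 entries, a list of its own where there are three numbers: the shift along the tool's x, y, z in m, then the turn, a rotation vector about the tool's x, y, z in degrees, then the finger opening in m, from 0 to 0.0918. A call has 1 to 10 rows; each row shifts and turns the commanded pose from where the row before left it, along the tool's axes as they then stand; what a row does not reach is not made up. A row lasts 1/8 s, in which the tool goes at most 62.5 mm and 10.7 degrees, less where a joint would pass 70% of its speed; a pose out of reach is approached as far as the arm can. A call with a gripper value outside its range is refused whole. The fingers move at their own pace and stop on an object; FORCE is the grip in N (left out, the last holds). Time passes only in rows, so rows that do not move let the fingers close. It gives the time, the measured TCP pose, the force and the opening at its end, in the units of the state.
- arm.observe(): the state, without advancing time (a new reading comes with each control period).
- arm.get_image(name): name is "scene" or "top" or "wrist"; returns (picture, depth): 420x560x3 uint8, red, green, blue; 420x560 float32, m along the optical axis (not along the pixel's ray), 0 where there is no reading.
- arm.camera_params(name): a dict with "fovy" (degrees; the focal length in pixels is half the picture's height over the tangent of half this angle, whatever the lens; pixels are square), "cx", "cy" (the principal point, pixels), "k1" (the pictures are not rectified: a ray, as slopes to the right and down, at radius r is drawn at 1 + k1 r^2 times it, then the intrinsics apply), "rvec" (rotation vector, rad) and "tvec" (3), from world to camera coordinates, as OpenCV has them; the wrist camera has in their place "mount" (4x4, takes a point from camera to tool coordinates, whose origin is the TCP and whose axes are the flange's). Camera axes: x right, y down, z forward; pixel columns grow to the right and rows downward; lengths in m; the calibration is good to about 2 mm. A picture is of the moment at which its call begins: read the wrist's pose just before it. camera_params takes no time and is no camera call.
- arm.sign_off(): hands the job in, once; it reports no verdict.
Trained networks look in the newest picture that a camera, given by its name, has taken for a name from the list of things; names that differ only in an ending like _2 or _b are one class to them, and where a whole thing is asked for, a point or a joint stands for the part that bears it (a point fixed in the world has none). Each returns a list of dicts, best first, with "conf" (0 to 1); they miss things now and then, are a little off and sometimes report something else, mostly with a low value. They report only what shows in the picture. A call takes as long as a camera call.
- arm.look_for(camera, label): "rect" ([centre column, centre row, width, height] in pixels, round what is visible of it).
- arm.masks_of(camera, label): "pixels" (420x560 bool, what is visible of it) and "rect" ([centre column, centre row, width, height] in pixels, round what is visible of it).
The state is a dict: "clock": time; "joints": joint angles; "dq": joint speeds; "joint_efforts": joint torques, N m; "position": TCP position; "ee_rot": TCP orientation; "force": force on the tool from outside, world axes, zero at the start; "ft_torque": the same for the moment, N m; "width": opening from 0.0 (shut) to 1.0 (fully open).
Only numpy, scipy, OpenCV 4.12 (cv2) and the standard library are available. Lean on these libraries where they do the work, as an engineer would, in place of code of your own. Each camera call takes 0.05 s, during which the arm holds its last target.

## Working session

There is one attempt and no reset: what is moved stays moved. The work goes in short steps, Python scripts to look and compute and a shell command to move; the robot and the scene stay as the last step left them, time stands still between calls to the robot, and variables do not carry over. Pictures are saved under pics/ and viewed, and the job is handed in when it is done.

```bash
ls; mkdir -p pics
python3 - <<'E'
from cell import arm
import cv2
s=arm.observe();print(s)
for n in("top","scene","wrist"):
    im,d=arm.get_image(n);cv2.imwrite(f"pics/{n}0.png",im[...,::-1]);print(n,arm.camera_params(n))
E
```

```text
pics
{'clock': 0.0, 'joints': array([-1.3196332 ,  0.43523997,  0.02496681,  1.57412418, -0.01159402,
        1.13401479, -0.07508417]), 'dq': array([-2.46246204e-03,  7.46299439e-04,  1.00004909e-03,  3.89741751e-05,
       -4.32842081e-04,  1.06627716e-03,  3.98352483e-04]), 'joint_efforts': array([-1.88334139e-03, -6.67834640e+01,  9.84830260e-01, -3.14460468e+01,
       -6.03516586e-02,  4.27504582e-02,  1.86285561e-04]), 'position': array([0.2163879 , 0.58577563, 0.22592389]), 'ee_rot': array([-5.52843467e-01, -3.09242479e+00,  2.56896892e-03]), 'force': array([ 0.35804525, -0.41358802, -0.05395088]), 'ft_torque': array([0.04853984, 0.01444801, 0.01594926]), 'width': 0.9983913375633063}
top {'fovy': 53.83958490294538, 'cx': 283.8605770911144, 'cy': 216.2045088017931, 'k1': -0.07830670728542133, 'rvec': array([ 2.14116556, -2.15417311,  0.12895757]), 'tvec': array([6.66525695e-04, 5.48163232e-01, 8.93205320e-01])}
scene {'fovy': 55.000068231427626, 'cx': 280.0866734897262, 'cy': 207.35356249748108, 'k1': -0.10431930049146286, 'rvec': array([ 1.58072405,  2.22663366, -0.67607495]), 'tvec': array([ 0.15744253, -0.40936421,  1.31636435])}
wrist {'fovy': 69.3912846584123, 'cx': 281.3357424639567, 'cy': 204.18554010359207, 'k1': 0.020180057626831335, 'mount': array([[ 2.49926633e-04, -9.61914052e-01, -2.73351959e-01,
         7.40540280e-02],
       [ 9.99999830e-01,  9.66127500e-05,  5.74327065e-04,
        -4.24745854e-04],
       [-5.26043990e-04, -2.73352056e-01,  9.61913913e-01,
        -1.57942076e-01],
       [ 0.00000000e+00,  0.00000000e+00,  0.00000000e+00,
         1.00000000e+00]])}
```

View pics/top0.png

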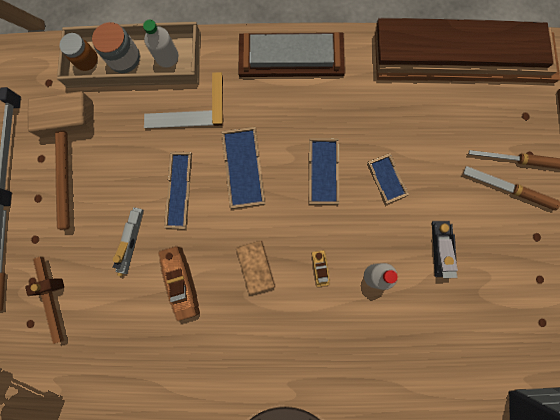

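View pics/scene0.png

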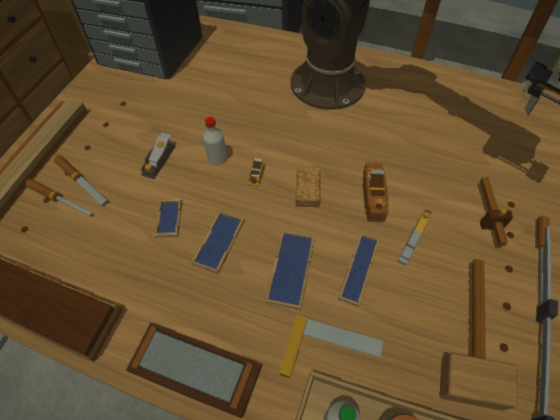

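```bash
cat > h.py <<'E'
import numpy as np, cv2
from cell import arm
from scipy.spatial.transform import Rotation as R
def K(p):
    f=210/np.tan(np.radians(p['fovy']/2)); return np.array([[f,0,p['cx']],[0,f,p['cy']],[0,0,1.]])
def cam2world(name,p,st=None):
    T=np.eye(4)
    if name=='wrist':
        T[:3,:3]=R.from_rotvec(st['ee_rot']).as_matrix();T[:3,3]=st['position'];return T@p['mount']
    Rm=R.from_rotvec(p['rvec']).as_matrix();T[:3,:3]=Rm.T;T[:3,3]=-Rm.T@p['tvec'];return T
def cloud(name,d,st=None):
    p=arm.camera_params(name);k=K(p)
    v,u=np.mgrid[0:420,0:560]
    uv=np.stack([u,v],-1).reshape(-1,1,2).astype(float)
    # distortion 1+k1 r^2
    n=cv2.undistortPoints(uv,k,np.array([p['k1'],0,0,0,0.])).reshape(420,560,2)
    P=np.concatenate([n,np.ones((420,560,1))],-1)*d[...,None]
    T=cam2world(name,p,st)
    return P@T[:3,:3].T+T[:3,3]
def rect(P):
    (c,(w,h),a)=cv2.minAreaRect((P*1000).astype(np.float32))
    if w<h: w,h=h,w;a+=90
    return np.array(c),w,h,(a+90)%180-90
SZ=dict(smoother=(160,54),shoulder=(155,22),block=(130,42),finger=(80,30),glue=(56,56),sanding_block=(110,60),smoother_tray=(176,70),shoulder_tray=(171,38),block_tray=(146,58),finger_tray=(96,46))
E
cat > loc.py <<'E'
import sys
from h import *
n=sys.argv[1]
st=arm.observe();im,d=arm.get_image(n);C=cloud(n,d,st)
for l in sys.argv[2:] or SZ:
    for m in arm.masks_of(n,l)[:2]:
        if m['conf']<.3: continue
        px=m['pixels']&(d>0)
        px=cv2.erode(px.astype(np.uint8),np.ones((1,1)))>0
        P=C[px]
        if 'tray' in l: Q=P[:, :2]
        else: Q=P[P[:,2]>.008][:,:2]
        if len(Q)<10: print(l,'few');continue
        # trim outliers
        md=np.median(Q,0);Q=Q[np.linalg.norm(Q-md,axis=1)<.11]
        c,w,h,a=rect(Q)
        print(l,'%.2f'%m['conf'],'c',c.round(1),'wh %.0f %.0f'%(w,h),'ang %.1f'%a,'want',SZ[l],'z90 %.3f'%np.percentile(P[:,2],95),'zmed %.3f'%np.median(P[:,2]),[int(q) for q in m['rect']])
E
python3 loc.py top
```

```text
smoother 0.77 c [400.9 235. ] wh 161 56 ang 17.0 want (160, 54) z90 0.066 zmed 0.046 [176, 285, 43, 75]
shoulder 0.65 c [494.4 357.7] wh 161 24 ang -12.7 want (155, 22) z90 0.053 zmed 0.028 [127, 240, 32, 63]
block 0.92 c [ 473.6 -368.5] wh 129 44 ang -0.6 want (130, 42) z90 0.044 zmed 0.027 [445, 250, 26, 58]
finger 0.75 c [431.8 -84.1] wh 71 30 ang 7.6 want (80, 30) z90 0.035 zmed 0.022 [321, 269, 15, 34]
glue 0.94 c [ 414.6 -209.1] wh 55 53 ang -1.6 want (56, 56) z90 0.151 zmed 0.102 [383, 277, 33, 28]
sanding_block 0.57 c [434.7  64.3] wh 110 60 ang 16.2 want (110, 60) z90 0.033 zmed 0.030 [253, 268, 38, 53]
sanding_block 0.55 c [ 640.1 -247.2] wh 108 60 ang 21.6 want (110, 60) z90 0.013 zmed 0.005 [388, 179, 40, 50]
smoother_tray 0.51 c [495.9 362.4] wh 155 34 ang -12.7 want (176, 70) z90 0.053 zmed 0.029 [128, 240, 28, 62]
shoulder_tray 0.94 c [619.2 248.4] wh 188 58 ang -2.4 want (171, 38) z90 0.013 zmed 0.005 [176, 190, 25, 80]
block_tray 0.64 c [662.6 -97.3] wh 166 73 ang -1.6 want (146, 58) z90 0.013 zmed 0.005 [324, 169, 34, 70]
finger_tray 0.61 c [ 640.1 -247.2] wh 107 60 ang 21.6 want (96, 46) z90 0.013 zmed 0.005 [386, 179, 38, 53]
```

```bash
python3 loc.py scene
```

```text
smoother 0.89 c [403.3 235. ] wh 161 54 ang 16.7 want (160, 54) z90 0.066 zmed 0.045 [376, 192, 22, 62]
shoulder 0.92 c [506.3 356.8] wh 140 23 ang -14.8 want (155, 22) z90 0.055 zmed 0.036 [413, 239, 28, 58]
block 0.77 c [ 476.4 -367.2] wh 129 45 ang -0.6 want (130, 42) z90 0.042 zmed 0.024 [159, 154, 32, 39]
finger 0.57 c [435.  -82.7] wh 70 30 ang 7.7 want (80, 30) z90 0.034 zmed 0.019 [254, 171, 14, 28]
sanding_block 0.80 c [437.   64.7] wh 112 59 ang 17.0 want (110, 60) z90 0.032 zmed 0.029 [309, 185, 22, 43]
smoother_tray 0.55 c [667.1  95.2] wh 196 82 ang 6.4 want (176, 70) z90 0.012 zmed 0.004 [288, 268, 51, 76]
shoulder_tray 0.71 c [614.2 248.7] wh 193 53 ang -2.8 want (171, 38) z90 0.013 zmed 0.005 [360, 270, 45, 73]
block_tray 0.84 c [660.8 -96.3] wh 156 75 ang -1.2 want (146, 58) z90 0.012 zmed 0.004 [218, 240, 54, 59]
finger_tray 0.66 c [ 638.  -248.4] wh 120 62 ang 23.3 want (96, 46) z90 0.013 zmed 0.005 [166, 218, 25, 36]
```

Run:
```python
from h import *
for n in('top','scene'):
    im,d=arm.get_image(n);C=cloud(n,d)
    hsv=cv2.cvtColor(im,cv2.COLOR_RGB2HSV)
    b=((hsv[...,0]>100)&(hsv[...,0]<130)&(hsv[...,1]>90)).astype(np.uint8)
    b=cv2.morphologyEx(b,cv2.MORPH_OPEN,np.ones((3,3)))
    k,l,s,c=cv2.connectedComponentsWithStats(b)
    for i in range(1,k):
        if s[i,4]<200: continue
        P=C[(l==i)&(d>0)]; r=rect(P[:,:2]); print(n,c[i].round(),r[0].round(1),'%.0f %.0f ang %.1f'%r[1:],'z %.4f'%np.median(P[:,2]),'med',(P[:,:2].mean(0)*1000).round(1))
    # oblique: finger and shoulder crops
im,d=arm.get_image('top');C=cloud('top',d)
print('bench z',np.median(C[330:360,200:300,2]))
a=cv2.resize(im[245:295,295:345],(500,500),interpolation=0);b=cv2.resize(im[200:280,90:160],(438,500),interpolation=0)[:, :300]
cv2.imwrite('pics/c1.png',np.hstack([a,b])[...,::-1])
```

```text
top [243. 167.] [671.4  95.1] 174 68 ang 7.4 z 0.0046 med [670.5  94.9]
top [324. 171.] [660.3 -96.7] 143 55 ang -1.4 z 0.0046 med [658.8 -97.1]
top [178. 190.] [618.6 248.6] 167 36 ang -2.3 z 0.0045 med [618.1 248.8]
top [387. 178.] [ 641.6 -246.4] 93 45 ang 21.9 z 0.0047 med [ 641.3 -246.8]
scene [168. 217.] [ 638.1 -248. ] 84 37 ang 26.2 z 0.0042 med [ 637.7 -246.7]
scene [218. 241.] [658.6 -96.9] 137 53 ang -1.0 z 0.0038 med [660.6 -97. ]
scene [290. 269.] [669.7  94.6] 169 64 ang 7.5 z 0.0039 med [672.9  95.3]
scene [359. 269.] [616.3 248.3] 162 33 ang -2.5 z 0.0040 med [620.1 248.4]
bench z -2.7205349470316165e-05
```

View pics/c1.png

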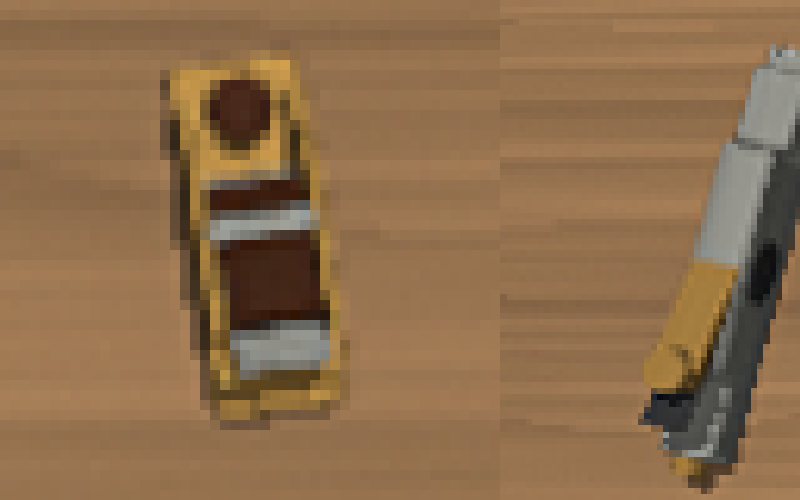

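```bash
cat > go.py <<'E'
import sys
from h import *
x,y,z,long=map(float,sys.argv[1:5])  # mm, mm, mm of TCP, long-axis angle deg
n=int(sys.argv[5]) if len(sys.argv)>5 else 1
s=arm.observe();Rm=R.from_rotvec(s['ee_rot'])
ax=np.degrees(np.arctan2(*Rm.as_matrix()[[1,0],0]))
d=(long-ax+90)%180-90
if len(sys.argv)>6: d+=float(sys.argv[6])
Rt=R.from_euler('ZX',[ax+d,180],degrees=True)
# turn first (in place), then shift in the new tool frame ; and shift in the present frame
dw=np.array([x,y,z])/1000-s['position']
print('t %.2f'%s['clock'],'pos',(s['position']*1000).round(1),'xang %.1f'%ax,'tilt',Rm.as_matrix()[:,2].round(4),'F',s['force'].round(1),'w %.1f'%(s['width']*91.8),'q',s['joints'].round(2))
print('turn(deg, tool)',np.degrees((Rm.inv()*Rt).as_rotvec()).round(2))
print('shift before turn (m)',Rm.inv().apply(dw).round(4),'/n',(Rm.inv().apply(dw)/n).round(4))
print('shift after turn  (m)',Rt.inv().apply(dw).round(4),'/n',(Rt.inv().apply(dw)/n).round(4))
E
python3 go.py 455 370 200 -13 8
```

```text
t 1.40 pos [216.6 586.3 226.7] xang 159.7 tilt [ 0.  0. -1.] F [0.1 0.  0.5] w 91.3 q [-1.32  0.43  0.03  1.57 -0.01  1.13 -0.08]
turn(deg, tool) [ 0.   -0.   -7.28]
shift before turn (m) [-0.2986 -0.1203  0.0267] /n [-0.0373 -0.015   0.0033]
shift after turn  (m) [-0.281  -0.1571  0.0267] /n [-0.0351 -0.0196  0.0033]
```

```bash
python3 -m pendant '[[[-0.04,-0.016,0.003],[0,0,-1],0.09],[[-0.04,-0.016,0.003],[0,0,-1],0.09],[[-0.04,-0.016,0.003],[0,0,-1],0.09],[[-0.04,-0.018,0.003],[0,0,-1],0.09],[[-0.04,-0.018,0.003],[0,0,-1],0.09],[[-0.04,-0.018,0.003],[0,0,-1],0.09],[[-0.04,-0.018,0.003],[0,0,-1.3],0.09],[[-0.02,-0.02,0.003],[0,0,0],0.09],[[0,0,0],[0,0,0],0.09]]' 30; python3 go.py 496 357 60 -13 4
python3 loc.py wrist shoulder smoother
```

```text
clock: 2.52
position: [0.4652, 0.3618, 0.2026]
ee_rot: [0.362, 3.12, -0.002]
force: [0.0, 0.9, 0.7]
width: 0.981
t 2.52 pos [465.2 361.8 202.6] xang 166.8 tilt [ 5.0e-04 -1.3e-03 -1.0e+00] F [0.  0.9 0.7] w 90.1 q [-0.81  0.4   0.08  1.7  -0.04  1.05  0.62]
turn(deg, tool) [-0.07  0.05 -0.25]
shift before turn (m) [-0.0309  0.0025  0.1426] /n [-0.0077  0.0006  0.0356]
shift after turn  (m) [-0.0311  0.0022  0.1426] /n [-0.0078  0.0006  0.0356]
shoulder 0.96 c [493.4 360.6] wh 160 22 ang -12.7 want (155, 22) z90 0.060 zmed 0.038 [285, 202, 16, 129]
shoulder 0.53 c [433.8  66. ] wh 110 62 ang 16.1 want (155, 22) z90 0.031 zmed 0.029 [44, 202, 89, 82]
smoother 0.59 c [398.8 237.4] wh 162 55 ang 15.7 want (160, 54) z90 0.067 zmed 0.046 [149, 150, 130, 154]
```

```bash
python3 -m pendant '[[[-0.015,0.001,0.04],[0,0,-0.2],0.06],[[-0.0155,0.001,0.04],[0,0,-0.2],0.06],[[0,0,0.04],[0,0,0],0.06],[[0,0,0.035],[0,0,0],0.06],[[0,0,0.024],[0,0,0],0.06],[[0,0,0.0125],[0,0,0],0.06],[[0,0,0],[0,0,0],0.06]]' 30; python3 go.py 496 359.5 10 -12.7
```

```text
clock: 3.55
position: [0.4928, 0.3604, 0.0108]
ee_rot: [-0.342, -3.122, 0.001]
force: [-0.1, 0.7, 0.7]
width: 0.652
t 3.55 pos [492.8 360.4  10.8] xang 167.5 tilt [-1.e-03 -4.e-04 -1.e+00] F [-0.1  0.7  0.7] w 59.9 q [-0.76  0.66  0.06  1.81 -0.06  0.68  0.69]
turn(deg, tool) [-0.03 -0.05  0.19]
shift before turn (m) [-0.0033 -0.0002  0.0008] /n [-0.0033 -0.0002  0.0008]
shift after turn  (m) [-0.0033 -0.0002  0.0008] /n [-0.0033 -0.0002  0.0008]
```

Close, then lift.

```bash
python3 -m pendant '[[[-0.003,0,0.001],[0,0,0],0.06],[[0,0,0],[0,0,0],0.018],[[0,0,0],[0,0,0],0.018],[[0,0,0],[0,0,0],0.012],[[0,0,0],[0,0,0],0.012],[[0,0,0],[0,0,0],0.012]]' 35; python3 go.py 496 360 10 -12.7
```

```text
clock: 4.3
position: [0.4965, 0.3594, 0.0103]
ee_rot: [0.344, 3.123, 0.001]
force: [-0.7, 1.0, 1.4]
width: 0.242
t 4.30 pos [496.5 359.4  10.3] xang 167.4 tilt [ 2.e-04  3.e-04 -1.e+00] F [-0.7  1.   1.4] w 22.2 q [-0.75  0.66  0.06  1.81 -0.06  0.68  0.69]
turn(deg, tool) [0.02 0.01 0.13]
shift before turn (m) [0.0006 0.0005 0.0003] /n [0.0006 0.0005 0.0003]
shift after turn  (m) [0.0006 0.0005 0.0003] /n [0.0006 0.0005 0.0003]
```

```bash
python3 -m pendant '[[[0,0,-0.01],[0,0,0],0.012],[[0,0,-0.03],[0,0,0],0.012],[[0,0,-0.04],[0,0,0],0.012],[[0,0,-0.04],[0,0,0],0.012],[[0,0,-0.02],[0,0,0],0.012],[[0,0,0],[0,0,0],0.012]]'; python3 go.py 590 248.6 150 -2.3 5; python3 loc.py wrist shoulder shoulder_tray
```

```text
clock: 5.05
position: [0.497, 0.3595, 0.1519]
ee_rot: [0.344, 3.121, 0.003]
force: [0.6, -0.3, -4.7]
width: 0.238
t 5.05 pos [497.  359.5 151.9] xang 167.4 tilt [ 0.0021  0.0018 -1.    ] F [ 0.6 -0.3 -4.7] w 21.8 q [-0.77  0.48  0.08  1.7  -0.05  0.96  0.68]
turn(deg, tool) [  0.12   0.11 -10.28]
shift before turn (m) [-0.1149 -0.088   0.0019] /n [-0.023  -0.0176  0.0004]
shift after turn  (m) [-0.0973 -0.1071  0.0019] /n [-0.0195 -0.0214  0.0004]
shoulder 0.70 c [470.9 365.5] wh 114 26 ang -14.4 want (155, 22) z90 0.202 zmed 0.185 [281, 211, 51, 228]
shoulder_tray 0.36 c [593.7 103.8] wh 68 52 ang 78.3 want (171, 38) z90 0.012 zmed 0.004 [86, 321, 60, 37]
```

```bash
python3 -m pendant '[[[-0.02,-0.018,0],[0,0,-2],0.012],[[-0.02,-0.018,0],[0,0,-2],0.012],[[-0.02,-0.019,0],[0,0,-2],0.012],[[-0.02,-0.02,0],[0,0,-2],0.012],[[-0.02,-0.02,0],[0,0,-2],0.012],[[0,0,0],[0,0,0],0.012],[[0,0,0],[0,0,0],0.012]]'; python3 go.py 618.5 248.6 150 -2.3
cat > w.py <<'E'
import sys
from h import *
st=arm.observe();im,d=arm.get_image('wrist');C=cloud('wrist',d,st)
cv2.imwrite('pics/%s.png'%sys.argv[1],im[...,::-1])
hsv=cv2.cvtColor(im,cv2.COLOR_RGB2HSV)
b=((hsv[...,0]>100)&(hsv[...,0]<130)&(hsv[...,1]>90)&(abs(C[...,2]-.004)<.006)).astype(np.uint8)
b=cv2.morphologyEx(b,cv2.MORPH_OPEN,np.ones((3,3)))
k,l,s,c=cv2.connectedComponentsWithStats(b)
for i in range(1,k):
    if s[i,4]<200: continue
    P=C[l==i]; r=rect(P[:,:2]); print(c[i].round(),r[0].round(1),'%.0f %.0f ang %.1f'%r[1:],'z %.4f'%np.median(P[:,2]))
E
python3 w.py w1
```

```text
clock: 6.08
position: [0.5803, 0.2505, 0.1489]
ee_rot: [-0.071, -3.139, 0.001]
force: [-0.8, 0.1, -5.1]
width: 0.239
t 6.08 pos [580.3 250.5 148.9] xang 177.4 tilt [-2.3e-03 -5.0e-04 -1.0e+00] F [-0.8  0.1 -5.1] w 22.0 q [-0.53  0.52  0.06  1.65 -0.03  0.98  1.06]
turn(deg, tool) [-0.03 -0.13 -0.29]
shift before turn (m) [-0.0382 -0.0002 -0.0012] /n [-0.0382 -0.0002 -0.0012]
shift after turn  (m) [-0.0382 -0.0004 -0.0011] /n [-0.0382 -0.0004 -0.0011]
[127. 231.] [620.6  88.5] 74 66 ang 7.7 z 0.0042
```

View pics/w1.png

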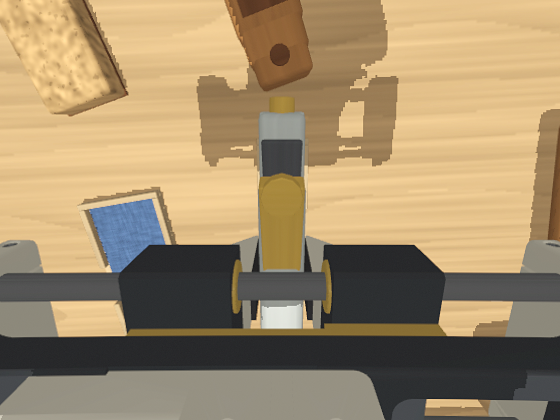

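```bash
python3 -m pendant '[[[-0.02,0.0008,0],[0,0,-0.3],0.012],[[-0.0182,0,0],[0,0,0],0.012],[[0,0,0.03],[0,0,0],0.012],[[0,0,0.04],[0,0,0],0.012],[[0,0,0.03],[0,0,0],0.012],[[0,0,0.015],[0,0,0],0.012],[[0,0,0],[0,0,0],0.012]]'; python3 go.py 618.5 249.3 14.5 -2.3
```

```text
clock: 7.0
position: [0.6186, 0.25, 0.0344]
ee_rot: [-0.061, -3.139, 0.001]
force: [-0.1, 0.1, -4.4]
width: 0.235
t 7.00 pos [618.6 250.   34.4] xang 177.8 tilt [-1.8e-03 -5.0e-04 -1.0e+00] F [-0.1  0.1 -4.4] w 21.5 q [-0.49  0.69  0.05  1.64 -0.04  0.81  1.1 ]
turn(deg, tool) [-0.04 -0.1   0.07]
shift before turn (m) [ 0.     -0.0007  0.0199] /n [ 0.     -0.0007  0.0199]
shift after turn  (m) [ 0.0001 -0.0007  0.0199] /n [ 0.0001 -0.0007  0.0199]
```

```bash
python3 - <<'E'
from h import *
im,d=arm.get_image('scene')
cv2.imwrite('pics/s1.png',cv2.resize(im[180:330,260:460],(800,600))[...,::-1])
E
python3 -m pendant '[[[0,-0.0005,0.008],[0,0,0],0.012],[[0,0,0.006],[0,0,0],0.012],[[0,0,0.005],[0,0,0],0.012],[[0,0,0],[0,0,0],0.012]]';python3 go.py 618.5 249.3 14.5 -2.3
```

```text
clock: 7.55
position: [0.6192, 0.2489, 0.0158]
ee_rot: [-0.062, -3.14, 0.0]
force: [0.7, 1.1, -3.7]
width: 0.236
t 7.55 pos [619.2 248.9  15.8] xang 177.7 tilt [-7.e-04 -3.e-04 -1.e+00] F [ 0.7  1.1 -3.7] w 21.7 q [-0.49  0.72  0.05  1.65 -0.04  0.77  1.11]
turn(deg, tool) [-0.02 -0.04  0.02]
shift before turn (m) [0.0007 0.0004 0.0013] /n [0.0007 0.0004 0.0013]
shift after turn  (m) [0.0007 0.0004 0.0013] /n [0.0007 0.0004 0.0013]
```

View pics/s1.png

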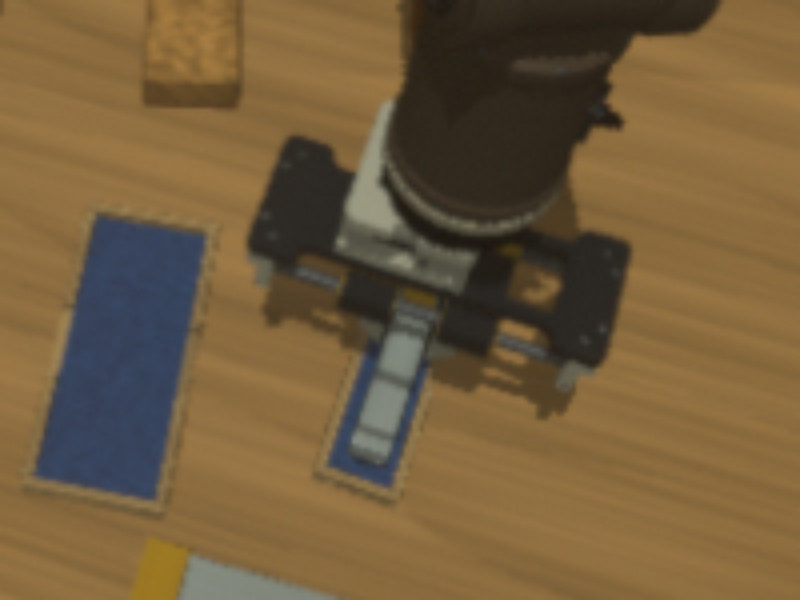

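```bash
python3 -m pendant '[[[0.0005,0,0.0012],[0,0,0],0.012],[[0,0,0.0005],[0,0,0],0.012],[[0,0,0],[0,0,0],0.012]]';python3 go.py 618.5 249.3 14.5 -2.3
```

```text
clock: 7.92
position: [0.619, 0.2491, 0.0146]
ee_rot: [0.062, 3.141, 0.0]
force: [0.2, -0.4, -5.1]
width: 0.235
t 7.92 pos [619.  249.1  14.6] xang 177.7 tilt [ 2.e-04  1.e-04 -1.e+00] F [ 0.2 -0.4 -5.1] w 21.6 q [-0.49  0.72  0.05  1.66 -0.04  0.77  1.1 ]
turn(deg, tool) [0.01 0.01 0.02]
shift before turn (m) [0.0005 0.0002 0.0001] /n [0.0005 0.0002 0.0001]
shift after turn  (m) [0.0005 0.0002 0.0001] /n [0.0005 0.0002 0.0001]
```

```bash
python3 -m pendant '[[[0,0,0.001],[0,0,0],0.012],[[0,0,0.001],[0,0,0],0.012],[[0,0,0],[0,0,0],0.012]]';python3 go.py 618.5 249.3 14.5 -2.3
```

```text
clock: 8.3
position: [0.6192, 0.2492, 0.0143]
ee_rot: [0.063, 3.14, 0.001]
force: [-5.6, -1.8, 12.9]
width: 0.234
t 8.30 pos [619.2 249.2  14.3] xang 177.7 tilt [ 7.e-04  5.e-04 -1.e+00] F [-5.6 -1.8 12.9] w 21.5 q [-0.49  0.72  0.05  1.66 -0.04  0.77  1.1 ]
turn(deg, tool) [0.03 0.04 0.02]
shift before turn (m) [ 0.0007  0.0001 -0.0002] /n [ 0.0007  0.0001 -0.0002]
shift after turn  (m) [ 0.0007  0.0001 -0.0002] /n [ 0.0007  0.0001 -0.0002]
```

```bash
python3 -m pendant '[[[0,0,-0.0005],[0,0,0],0.05],[[0,0,0],[0,0,0],0.05],[[0,0,0],[0,0,0],0.05],[[0,0,-0.02],[0,0,0],0.05],[[0,0,-0.04],[0,0,0],0.05],[[0,0,-0.05],[0,0,0],0.05],[[0,0,-0.04],[0,0,0],0.05],[[0,0,-0.02],[0,0,0],0.06],[[0,0,0],[0,0,0],0.09]]';python3 go.py 402 236 180 17 5; python3 loc.py top shoulder
```

```text
clock: 9.43
position: [0.6202, 0.2495, 0.1861]
ee_rot: [0.062, 3.137, 0.003]
force: [0.4, -0.2, -0.3]
width: 0.715
t 9.43 pos [620.2 249.5 186.1] xang 177.7 tilt [ 0.0044  0.0021 -1.    ] F [ 0.4 -0.2 -0.3] w 65.6 q [-0.5   0.53  0.06  1.51 -0.04  1.09  1.1 ]
turn(deg, tool) [  0.09   0.26 -19.28]
shift before turn (m) [ 0.2175 -0.0222  0.0052] /n [ 0.0435 -0.0044  0.001 ]
shift after turn  (m) [0.2126 0.0508 0.0061] /n [0.0425 0.0102 0.0012]
shoulder 0.91 c [587.9 242.6] wh 82 78 ang -52.0 want (155, 22) z90 0.063 zmed 0.039 [176, 200, 16, 41]
```

```bash
python3 -m pendant '[[[0.04,-0.004,0],[0,0,-4],0.09],[[0.04,0,0.001],[0,0,-4],0.09],[[0.04,0.003,0.001],[0,0,-4],0.09],[[0.04,0.006,0.001],[0,0,-4],0.09],[[0.04,0.01,0.001],[0,0.1,-3.3],0.09],[[0.011,0,0],[0,0,0],0.09],[[0,0,0],[0,0,0],0.09]]' 35;python3 go.py 402 236 60 17 5; python3 loc.py wrist smoother; python3 loc.py top shoulder
python3 - <<'E'
from h import *
im,d=arm.get_image('top')
cv2.imwrite('pics/t2.png',cv2.resize(im[110:310,100:300],(600,600))[...,::-1])
E
```

```text
clock: 10.4
position: [0.4062, 0.2402, 0.1786]
ee_rot: [0.464, -3.105, 0.001]
force: [0.4, -0.2, 0.3]
width: 0.982
t 10.40 pos [406.2 240.2 178.6] xang -163.0 tilt [-0.0023 -0.0011 -1.    ] F [ 0.4 -0.2  0.3] w 90.1 q [-0.59  0.24 -0.06  1.99  0.02  0.91  1.2 ]
turn(deg, tool) [-0.02 -0.15  0.01]
shift before turn (m) [ 0.0049 -0.0027  0.1186] /n [ 0.001  -0.0005  0.0237]
shift after turn  (m) [ 0.0052 -0.0028  0.1186] /n [ 0.001  -0.0006  0.0237]
smoother 0.70 c [398.7 236.4] wh 159 54 ang 16.8 want (160, 54) z90 0.067 zmed 0.046 [282, 181, 55, 160]
shoulder 0.65 c [617.3 249.1] wh 163 28 ang -2.8 want (155, 22) z90 0.058 zmed 0.033 [177, 190, 19, 68]
```

View pics/t2.png

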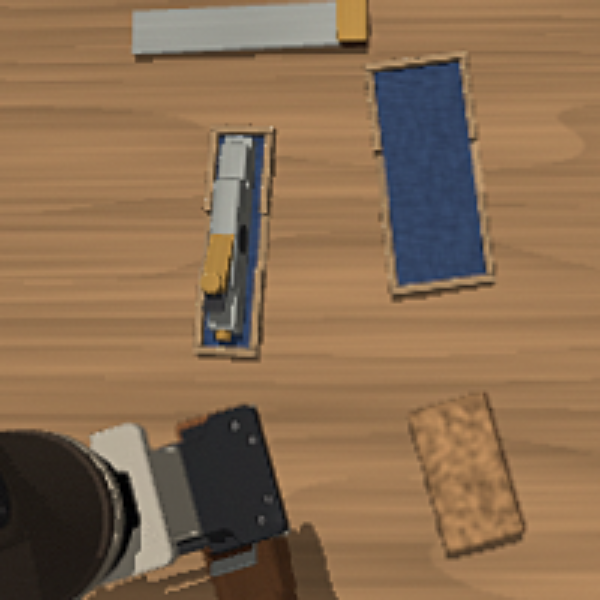

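```bash
python3 -m pendant '[[[0.0067,-0.0024,0.03],[0,-0.1,0],0.085],[[0,0,0.04],[0,0,0],0.085],[[0,0,0.04],[0,0,0],0.085],[[0,0,0.03],[0,0,0],0.085],[[0,0,0.018],[0,0,0],0.085],[[0,0,0.008],[0,0,0],0.085],[[0,0,0],[0,0,0],0.085]]' 40;python3 go.py 400.5 236 12 17
```

```text
clock: 11.52
position: [0.401, 0.2363, 0.0128]
ee_rot: [0.464, -3.107, 0.0]
force: [0.8, 1.2, 0.3]
width: 0.924
t 11.53 pos [401.  236.3  12.8] xang -163.0 tilt [-4.e-04 -3.e-04 -1.e+00] F [0.8 1.2 0.3] w 84.8 q [-0.61  0.5  -0.05  2.16  0.06  0.48  1.17]
turn(deg, tool) [-0.01 -0.03  0.01]
shift before turn (m) [ 0.0006 -0.0002  0.0008] /n [ 0.0006 -0.0002  0.0008]
shift after turn  (m) [ 0.0006 -0.0002  0.0008] /n [ 0.0006 -0.0002  0.0008]
```

```bash
python3 -m pendant '[[[0,0,0],[0,0,0],0.05],[[0,0,0],[0,0,0],0.045],[[0,0,0],[0,0,0],0.045],[[0,0,0],[0,0,0],0.045],[[0,0,-0.005],[0,0,0],0.045],[[0,0,-0.03],[0,0,0],0.045],[[0,0,-0.04],[0,0,0],0.045],[[0,0,-0.04],[0,0,0],0.045],[[0,0,-0.02],[0,0,0],0.045],[[0,0,0],[0,0,0],0.045]]' 40;python3 go.py 671 95.5 150 7.4 6
```

```text
clock: 12.78
position: [0.4013, 0.2367, 0.1492]
ee_rot: [-0.465, 3.105, 0.002]
force: [-0.0, 0.6, -5.0]
width: 0.585
t 12.78 pos [401.3 236.7 149.2] xang -163.0 tilt [ 0.0022  0.0016 -1.    ] F [-0.   0.6 -5. ] w 53.7 q [-0.59  0.27 -0.07  2.04  0.02  0.82  1.19]
turn(deg, tool) [0.06 0.14 9.62]
shift before turn (m) [-0.2165 -0.2139 -0.0004] /n [-0.0361 -0.0357 -0.0001]
shift after turn  (m) [-0.2492 -0.1748 -0.0008] /n [-0.0415 -0.0291 -0.0001]
```

```bash
python3 -m pendant '[[[-0.036,-0.0355,0],[0,0,1.6],0.045],[[-0.037,-0.0345,0],[0,0,1.6],0.045],[[-0.038,-0.0335,0],[0,0,1.6],0.045],[[-0.039,-0.0325,0],[0,0,1.6],0.045],[[-0.04,-0.0315,0],[0,0.1,1.6],0.045],[[-0.041,-0.0305,0],[0,0,1.6],0.045],[[0,0,0.03],[0,0,0],0.045],[[0,0,0.03],[0,0,0],0.045],[[0,0,0.02],[0,0,0],0.045],[[0,0,0],[0,0,0],0.045]]';python3 go.py 671 95.5 16.8 7.4
python3 - <<'E'
from h import *
im,d=arm.get_image('scene')
cv2.imwrite('pics/s2.png',cv2.resize(im[180:330,200:400],(800,600))[...,::-1])
E
```

```text
clock: 14.02
position: [0.6688, 0.0951, 0.0653]
ee_rot: [0.203, -3.129, 0.001]
force: [0.4, -0.2, -3.5]
width: 0.586
t 14.03 pos [668.8  95.1  65.3] xang -172.6 tilt [-0.0064 -0.0013 -1.    ] F [ 0.4 -0.2 -3.5] w 53.8 q [-0.25  0.67  0.05  1.6  -0.04  0.88  1.51]
turn(deg, tool) [-0.02 -0.37  0.04]
shift before turn (m) [-0.0026  0.0002  0.0485] /n [-0.0026  0.0002  0.0485]
shift after turn  (m) [-0.0023  0.0002  0.0485] /n [-0.0023  0.0002  0.0485]
```

View pics/s2.png

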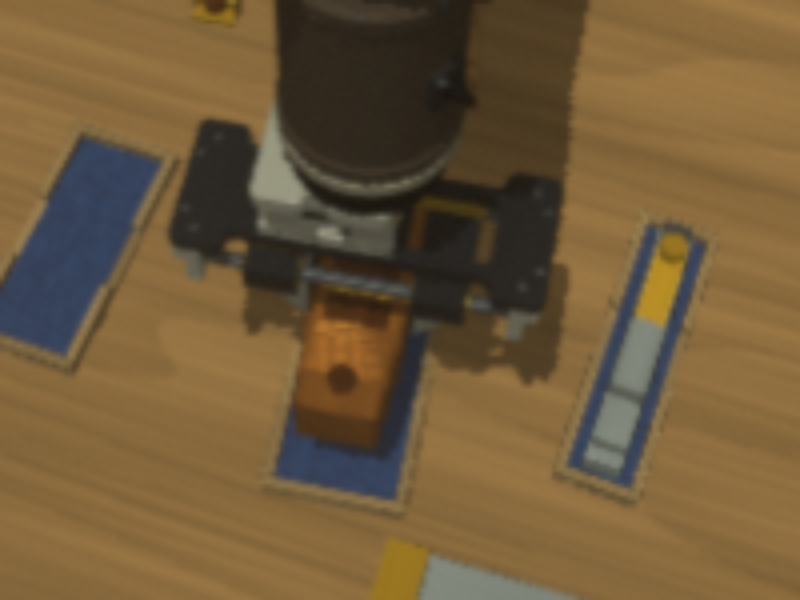

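Smoother hangs aligned over its tray (still ~48 mm up, hence the apparent shift); the shoulder plane sits well in its recess.

```bash
python3 -m pendant '[[[-0.0025,0.0002,0.02],[0,-0.3,0],0.045],[[0,0,0.016],[0,0,0],0.045],[[0,0,0.009],[0,0,0],0.045],[[0,0,0.003],[0,0,0],0.045],[[0,0,0],[0,0,0],0.045]]';python3 go.py 671 95.5 16.8 7.4
```

```text
clock: 14.7
position: [0.6733, 0.0959, 0.0202]
ee_rot: [-0.203, 3.131, 0.0]
force: [-0.8, -0.0, -3.2]
width: 0.588
t 14.70 pos [673.3  95.9  20.2] xang -172.6 tilt [ 3.7e-03  5.0e-04 -1.0e+00] F [-0.8 -0.  -3.2] w 54.0 q [-0.25  0.73  0.05  1.62 -0.04  0.79  1.52]
turn(deg, tool) [0.   0.22 0.02]
shift before turn (m) [ 0.0024 -0.      0.0034] /n [ 0.0024 -0.      0.0034]
shift after turn  (m) [ 0.0024 -0.      0.0034] /n [ 0.0024 -0.      0.0034]
```

```bash
python3 -m pendant '[[[0.002,0,0.002],[0,0.2,0],0.045],[[0,0,0.001],[0,0,0],0.045],[[0,0,0.001],[0,0,0],0.045],[[0,0,0],[0,0,0],0.045]]';python3 go.py 671 95.5 16.8 7.4
```

```text
clock: 15.2
position: [0.6712, 0.0956, 0.0175]
ee_rot: [-0.203, 3.135, 0.0]
force: [-6.4, -1.3, 9.0]
width: 0.586
t 15.20 pos [671.2  95.6  17.5] xang -172.6 tilt [ 4.e-04  3.e-04 -1.e+00] F [-6.4 -1.3  9. ] w 53.8 q [-0.25  0.73  0.05  1.62 -0.04  0.79  1.52]
turn(deg, tool) [0.01 0.03 0.02]
shift before turn (m) [ 0.0002 -0.0001  0.0007] /n [ 0.0002 -0.0001  0.0007]
shift after turn  (m) [ 0.0002 -0.0001  0.0007] /n [ 0.0002 -0.0001  0.0007]
```

```bash
python3 -m pendant '[[[0,0,0],[0,0,0],0.08],[[0,0,0],[0,0,0],0.08],[[0,0,0],[0,0,0],0.08],[[0,0,-0.02],[0,0,0],0.08],[[0,0,-0.04],[0,0,0],0.08],[[0,0,-0.05],[0,0,0],0.08],[[0,0,-0.04],[0,0,0],0.09],[[0,0,-0.02],[0,0,0],0.09],[[0,0,0],[0,0,0],0.09]]';python3 go.py 435 -55 180 7.5 6
```

```text
clock: 16.32
position: [0.6725, 0.0957, 0.1892]
ee_rot: [-0.203, 3.13, 0.001]
force: [-0.3, -0.7, -0.6]
width: 0.98
t 16.32 pos [672.5  95.7 189.2] xang -172.6 tilt [ 0.0048  0.001  -1.    ] F [-0.3 -0.7 -0.6] w 89.9 q [-0.26  0.55  0.07  1.48 -0.04  1.11  1.51]
turn(deg, tool) [ 0.02  0.28 -0.08]
shift before turn (m) [ 0.255  -0.1188  0.0079] /n [ 0.0425 -0.0198  0.0013]
shift after turn  (m) [ 0.2551 -0.1185  0.0092] /n [ 0.0425 -0.0197  0.0015]
```

```bash
python3 -m pendant '[[[0.042,-0.02,0.001],[0,0,0],0.0918],[[0.043,-0.02,0.001],[0,0,0],0.0918],[[0.043,-0.02,0.002],[0,0.2,0],0.0918],[[0.043,-0.02,0.001],[0,0,0],0.0918],[[0.043,-0.02,0.001],[0,0,0],0.0918],[[0.041,-0.019,0.001],[0,0,0],0.0918],[[0,0,0],[0,0,0],0.0918]]';python3 go.py 435 -55 180 7.5 6
python3 loc.py wrist finger glue sanding_block; python3 w.py w2; python3 loc.py top smoother
```

```text
clock: 17.2
position: [0.4301, -0.0573, 0.1787]
ee_rot: [0.198, -3.129, 0.001]
force: [0.1, 0.2, -0.2]
width: 0.998
t 17.20 pos [430.1 -57.3 178.7] xang -172.8 tilt [-6.4e-03 -8.0e-04 -1.0e+00] F [ 0.1  0.2 -0.2] w 91.6 q [-0.07  0.18  0.08  2.08 -0.02  0.89  1.73]
turn(deg, tool) [ 0.   -0.37 -0.27]
shift before turn (m) [-0.0051  0.0016 -0.0013] /n [-0.0009  0.0003 -0.0002]
shift after turn  (m) [-0.0051  0.0016 -0.0013] /n [-0.0009  0.0003 -0.0002]
finger 0.79 c [430.8 -83.4] wh 75 30 ang 7.5 want (80, 30) z90 0.034 zmed 0.020 [256, 185, 30, 68]
finger 0.57 c [634.7  92.2] wh 95 44 ang 9.9 want (80, 30) z90 0.074 zmed 0.015 [384, 368, 46, 90]
glue 0.59 c [ 411.1 -204.1] wh 55 46 ang 24.8 want (56, 56) z90 0.150 zmed 0.104 [94, 168, 148, 73]
sanding_block 0.87 c [438.7  49.6] wh 110 90 ang 17.6 want (110, 60) z90 0.031 zmed 0.030 [392, 203, 65, 104]
[232. 319.] [615.2 -93.9] 57 49 ang 89.7 z 0.0040
smoother 0.69 c [669.6  94.6] wh 161 54 ang 7.1 want (160, 54) z90 0.070 zmed 0.050 [239, 166, 29, 71]
```

View pics/w2.png

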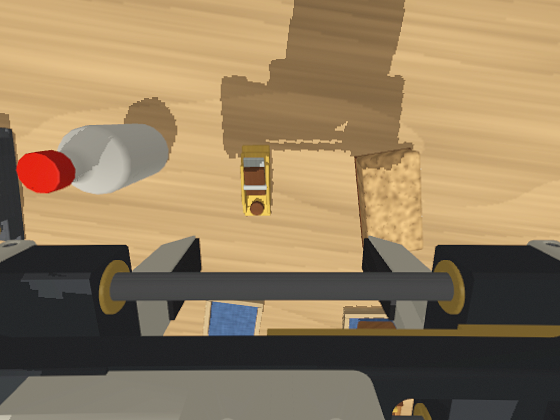

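```bash
python3 -m pendant '[[[0,-0.0035,0.03],[0,-0.3,-0.2],0.0918],[[0,0,0.04],[0,0,0],0.0918],[[0,0,0.04],[0,0,0],0.0918],[[0,0,0.03],[0,0,0],0.0918],[[0,0,0.02],[0,0,0],0.0918],[[0,0,0],[0,0,0],0.0918]]' 10;python3 go.py 430.5 -61 9 7.6
```

```text
clock: 18.3
position: [0.4335, -0.0585, 0.0182]
ee_rot: [0.21, -3.133, -0.001]
force: [0.3, 0.5, -1.1]
width: 1.004
t 18.30 pos [433.5 -58.5  18.2] xang -172.3 tilt [-1.3e-03  3.0e-04 -1.0e+00] F [ 0.3  0.5 -1.1] w 92.1 q [-0.03  0.46  0.06  2.23 -0.06  0.46  1.77]
turn(deg, tool) [ 0.03 -0.07  0.06]
shift before turn (m) [ 0.0033 -0.0021  0.0092] /n [ 0.0033 -0.0021  0.0092]
shift after turn  (m) [ 0.0033 -0.0021  0.0092] /n [ 0.0033 -0.0021  0.0092]
```

```bash
python3 -m pendant '[[[0.001,-0.0025,0.006],[0,0,0],0.0918],[[0,0,0.003],[0,0,0],0.0918],[[0,0,0],[0,0,0],0.0918]]' 10;python3 go.py 430.5 -61 9 7.6;python3 w.py w3
```

```text
clock: 18.68
position: [0.4338, -0.0615, 0.0107]
ee_rot: [-0.208, 3.132, 0.0]
force: [-0.3, 0.0, 0.5]
width: 0.996
t 18.68 pos [433.8 -61.5  10.7] xang -172.4 tilt [ 2.3e-03  3.0e-04 -1.0e+00] F [-0.3  0.   0.5] w 91.4 q [-0.02  0.47  0.05  2.24 -0.06  0.43  1.78]
turn(deg, tool) [-0.    0.13  0.01]
shift before turn (m) [0.0032 0.001  0.0017] /n [0.0032 0.001  0.0017]
shift after turn  (m) [0.0032 0.001  0.0017] /n [0.0032 0.001  0.0017]
```

View pics/w3.png

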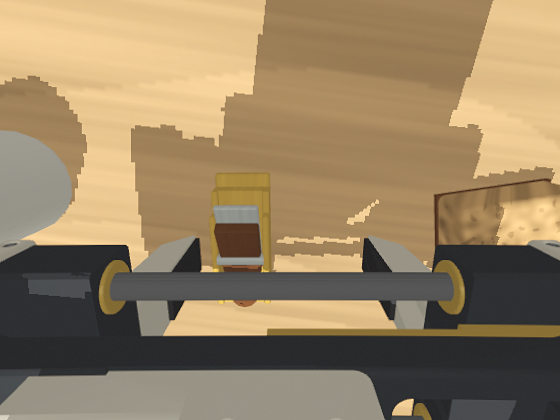

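```bash
python3 -m pendant '[[[0.001,0,0.0015],[0,0,0],0.07],[[0,0,0],[0,0,0],0.05],[[0,0,0],[0,0,0],0.04],[[0,0,0],[0,0,0],0.03],[[0,0,0],[0,0,0],0.022],[[0,0,0],[0,0,0],0.022],[[0,0,0],[0,0,0],0.022]]' 20;python3 go.py 430.5 -61 9 7.6;python3 w.py w4
```

```text
clock: 19.6
position: [0.4327, -0.0617, 0.009]
ee_rot: [-0.209, 3.133, 0.0]
force: [-0.8, -2.2, 0.9]
width: 0.325
t 19.60 pos [432.7 -61.7   9. ] xang -172.4 tilt [ 1.9e-03  2.0e-04 -1.0e+00] F [-0.8 -2.2  0.9] w 29.8 q [-0.02  0.47  0.05  2.24 -0.06  0.43  1.78]
turn(deg, tool) [-0.01  0.11  0.02]
shift before turn (m) [ 0.0021  0.001  -0.0001] /n [ 0.0021  0.001  -0.0001]
shift after turn  (m) [ 0.0021  0.001  -0.    ] /n [ 0.0021  0.001  -0.    ]
```

View pics/w4.png

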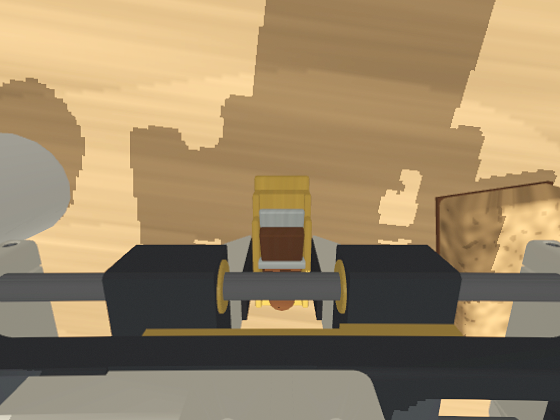

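```bash
python3 -m pendant '[[[0,0,-0.01],[0,0,0],0.022],[[0,0,-0.03],[0,0,0],0.022],[[0,0,-0.05],[0,0,0],0.022],[[0,0,-0.05],[0,0,0],0.022],[[0,0,-0.04],[0,0,0],0.022],[[0,0,0],[0,0,0],0.022]]' 30;python3 go.py 641.5 -247 190 21.9 7;python3 - <<'E'
from h import *
st=arm.observe();im,d=arm.get_image('wrist');C=cloud('wrist',d,st)
Rm=R.from_rotvec(st['ee_rot']);L=Rm.inv().apply((C-st['position']).reshape(-1,3)).reshape(C.shape)*1000
m=(d>0)&(abs(L[...,1])<16)&(L[...,2]>-30)&(L[...,2]<12)
print('tool x max',np.percentile(L[m][:,0],[0,50,98,99.5,100]).round(1), 'y',np.percentile(L[m&(L[...,0]>20)][:,1],[1,99]).round(1))
E
```

```text
clock: 20.4
position: [0.4338, -0.0614, 0.192]
ee_rot: [-0.209, 3.127, 0.0]
force: [0.4, 0.1, -2.0]
width: 0.324
t 20.40 pos [433.8 -61.4 192. ] xang -172.4 tilt [ 7.6e-03  6.0e-04 -1.0e+00] F [ 0.4  0.1 -2. ] w 29.7 q [-0.06  0.16  0.09  2.06 -0.02  0.91  1.75]
turn(deg, tool) [ -0.08   0.43 -14.26]
shift before turn (m) [-0.1811 -0.2116  0.0035] /n [-0.0259 -0.0302  0.0005]
shift after turn  (m) [-0.1235 -0.2497  0.002 ] /n [-0.0176 -0.0357  0.0003]
tool x max [-36.2  23.5  43.1  43.8  44. ] y [-14.6  14.3]
```

```bash
python3 -m pendant '[[[-0.026,-0.03,0],[0,0,-2],0.022],[[-0.025,-0.031,0],[0,0,-2],0.022],[[-0.024,-0.032,0],[0,0,-2],0.022],[[-0.022,-0.033,0],[0,0,-2],0.022],[[-0.021,-0.034,0],[0,0.2,-2],0.022],[[-0.02,-0.035,0],[0,0.2,-2],0.022],[[-0.019,-0.035,0],[0,0,-2.2],0.022],[[0,0,0.03],[0,0,0],0.022],[[0,0,0.04],[0,0,0],0.022],[[0,0,0],[0,0,0],0.022]]';python3 go.py 643.5 -245.7 14 21.9; python3 w.py w5;  python3 - <<'E'
from h import *
im,d=arm.get_image('scene')
cv2.imwrite('pics/s3.png',cv2.resize(im[130:280,90:290],(800,600))[...,::-1])
E
```

```text
clock: 21.7
position: [0.6358, -0.2474, 0.1139]
ee_rot: [0.592, -3.071, -0.006]
force: [0.4, -0.8, -1.1]
width: 0.322
t 21.70 pos [ 635.8 -247.4  113.9] xang -158.2 tilt [-0.0143  0.0013 -0.9999] F [ 0.4 -0.8 -1.1] w 29.5 q [ 0.22  0.63  0.12  1.53 -0.08  0.99  2.31]
turn(deg, tool) [ 0.38 -0.73 -0.07]
shift before turn (m) [-0.009  -0.002   0.0998] /n [-0.009  -0.002   0.0998]
shift after turn  (m) [-0.0077 -0.0013  0.0999] /n [-0.0077 -0.0013  0.0999]
[281. 166.] [ 603.6 -259.7] 45 15 ang -68.2 z 0.0044
[446. 235.] [609.  -91.4] 54 45 ang 88.6 z 0.0045
```

View pics/s3.png

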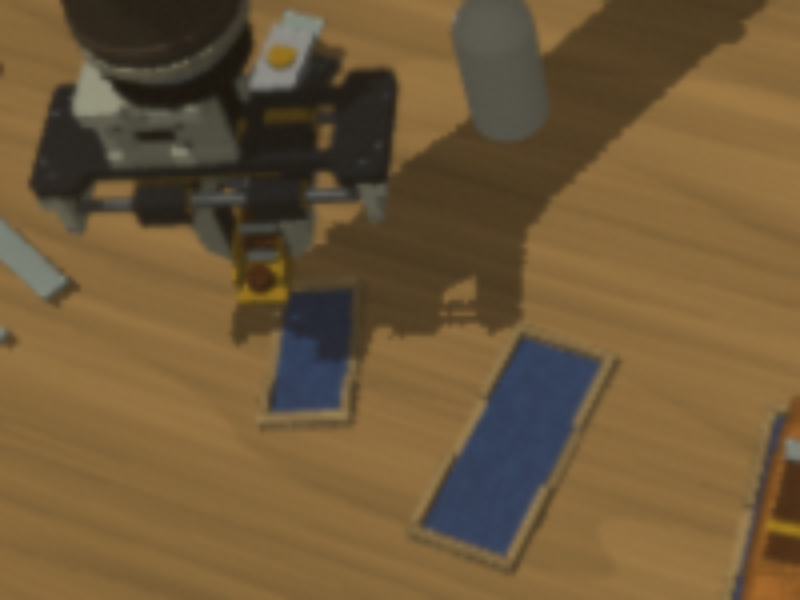

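View pics/w5.png

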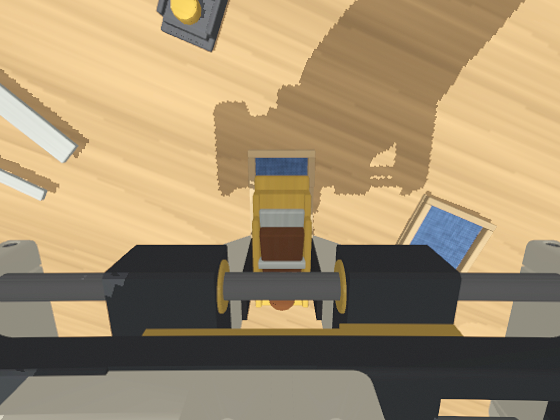

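```bash
python3 -m pendant '[[[-0.008,-0.001,0.02],[0.3,-0.4,0],0.022],[[0,0,0.03],[0,-0.3,0],0.022],[[0,0,0.025],[0,0,0],0.022],[[0,0,0.01],[0,0,0],0.022],[[0,0,0],[0,0,0],0.022]]';python3 go.py 644 -244.7 13.5 21.8
```

```text
clock: 22.42
position: [0.6479, -0.247, 0.0348]
ee_rot: [-0.593, 3.076, -0.006]
force: [-0.3, 0.5, -1.9]
width: 0.325
t 22.43 pos [ 647.9 -247.    34.8] xang -158.2 tilt [ 0.009  -0.0024 -1.    ] F [-0.3  0.5 -1.9] w 29.8 q [ 0.23  0.72  0.1   1.58 -0.09  0.83  2.31]
turn(deg, tool) [-0.32  0.43  0.03]
shift before turn (m) [0.0029 0.0037 0.0212] /n [0.0029 0.0037 0.0212]
shift after turn  (m) [0.0028 0.0036 0.0213] /n [0.0028 0.0036 0.0213]
```

```bash
python3 -m pendant '[[[0.001,0.002,0],[-0.2,0.2,0],0.022],[[0,0,0],[0,0,0],0.022],[[0,0,0],[0,0,0],0.022]]';python3 go.py 644 -244.7 13.5 21.8; python3 w.py w6
```

```text
clock: 22.8
position: [0.6461, -0.2456, 0.0346]
ee_rot: [-0.594, 3.08, -0.002]
force: [-1.2, -0.1, -1.6]
width: 0.327
t 22.80 pos [ 646.1 -245.6   34.6] xang -158.2 tilt [ 4.8e-03 -6.0e-04 -1.0e+00] F [-1.2 -0.1 -1.6] w 30.0 q [ 0.22  0.72  0.1   1.58 -0.09  0.83  2.31]
turn(deg, tool) [-0.13  0.24  0.03]
shift before turn (m) [0.0017 0.0017 0.0211] /n [0.0017 0.0017 0.0211]
shift after turn  (m) [0.0016 0.0017 0.0211] /n [0.0016 0.0017 0.0211]
[294. 175.] [ 621.3 -252.7] 53 45 ang 21.6 z 0.0044
[503. 251.] [ 601.7 -104.6] 36 32 ang 13.4 z 0.0044
[482. 318.] [653.1 -89. ] 39 30 ang -67.9 z 0.0045
```

View pics/w6.png

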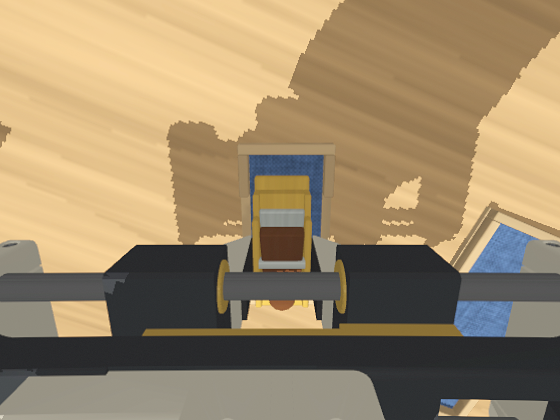

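```bash
python3 -m pendant '[[[0.0016,0.0017,0.01],[-0.1,0.2,0],0.022],[[0,0,0.007],[0,0,0],0.022],[[0,0,0.003],[0,0,0],0.022],[[0,0,0.001],[0,0,0],0.022],[[0,0,0],[0,0,0],0.022]]';python3 go.py 644 -244.7 13.5 21.8
```

```text
clock: 23.48
position: [0.6433, -0.2444, 0.0131]
ee_rot: [0.595, -3.084, -0.001]
force: [-2.8, 1.2, 3.5]
width: 0.322
t 23.48 pos [ 643.3 -244.4   13.1] xang -158.2 tilt [-7.e-04  4.e-04 -1.e+00] F [-2.8  1.2  3.5] w 29.6 q [ 0.23  0.75  0.1   1.6  -0.09  0.8   2.31]
turn(deg, tool) [ 0.04 -0.03  0.02]
shift before turn (m) [-0.0005 -0.0005 -0.0004] /n [-0.0005 -0.0005 -0.0004]
shift after turn  (m) [-0.0005 -0.0005 -0.0004] /n [-0.0005 -0.0005 -0.0004]
```

```bash
python3 -m pendant '[[[0,0,0],[0,0,0],0.055],[[0,0,0],[0,0,0],0.055],[[0,0,0],[0,0,0],0.055],[[0,0,-0.02],[0,0,0],0.055],[[0,0,-0.04],[0,0,0],0.055],[[0,0,-0.05],[0,0,0],0.055],[[0,0,-0.04],[0,0,0],0.07],[[0,0,-0.02],[0,0,0],0.08],[[0,0,0],[0,0,0],0.08]]';python3 go.py 475 -369 180 -0.6 6
```

```text
clock: 24.6
position: [0.6449, -0.2451, 0.1862]
ee_rot: [-0.594, 3.08, -0.004]
force: [-0.5, 0.6, 0.0]
width: 0.851
t 24.60 pos [ 644.9 -245.1  186.2] xang -158.2 tilt [ 0.0048 -0.0014 -1.    ] F [-0.5  0.6  0. ] w 78.1 q [ 0.21  0.57  0.13  1.46 -0.08  1.11  2.3 ]
turn(deg, tool) [-0.13  0.25 22.42]
shift before turn (m) [ 0.2038 -0.0519  0.0056] /n [ 0.034  -0.0086  0.0009]
shift after turn  (m) [ 0.1686 -0.1257  0.0062] /n [ 0.0281 -0.0209  0.001 ]
```

```bash
python3 -m pendant '[[[0.034,-0.0086,0],[0,0,3.7],0.08],[[0.033,-0.011,0],[0,0,3.7],0.08],[[0.032,-0.013,0],[0,0,3.7],0.08],[[0.032,-0.015,0],[0,0,3.7],0.08],[[0.031,-0.017,0],[0,0,3.7],0.08],[[0.029,-0.019,0],[0,0,3.9],0.08],[[0,0,0],[0,0,0],0.08]]';python3 go.py 475 -369 180 -0.6 6; python3 loc.py wrist block; python3 loc.py top finger block glue sanding_block; python3 w.py w7
```

```text
clock: 25.48
position: [0.4709, -0.3716, 0.183]
ee_rot: [-0.027, -3.14, 0.002]
force: [-0.3, -0.0, -0.3]
width: 0.875
t 25.48 pos [ 470.9 -371.6  183. ] xang 179.0 tilt [-0.0014 -0.001  -1.    ] F [-0.3 -0.  -0.3] w 80.3 q [ 0.4   0.44  0.25  1.71 -0.12  1.01  2.24]
turn(deg, tool) [-0.06 -0.08 -0.4 ]
shift before turn (m) [-0.0041  0.0026  0.003 ] /n [-0.0007  0.0004  0.0005]
shift after turn  (m) [-0.0041  0.0026  0.003 ] /n [-0.0007  0.0004  0.0005]
block 0.97 c [ 470.8 -367. ] wh 126 43 ang -0.2 want (130, 42) z90 0.044 zmed 0.030 [287, 186, 41, 116]
finger 0.88 c [ 639.2 -247.5] wh 79 32 ang 21.9 want (80, 30) z90 0.038 zmed 0.023 [388, 180, 29, 33]
block 0.67 c [ 466.1 -329.9] wh 130 101 ang 9.3 want (130, 42) z90 0.045 zmed 0.027 [446, 250, 26, 59]
block 0.67 c [ 640.  -247.2] wh 79 32 ang 21.8 want (130, 42) z90 0.038 zmed 0.023 [390, 178, 27, 35]
glue 0.56 c [ 414.5 -207.7] wh 52 52 ang -39.0 want (56, 56) z90 0.151 zmed 0.104 [382, 277, 33, 28]
sanding_block 0.66 c [434.6  64.2] wh 110 60 ang 16.3 want (110, 60) z90 0.033 zmed 0.030 [254, 269, 40, 55]
```

View pics/w7.png

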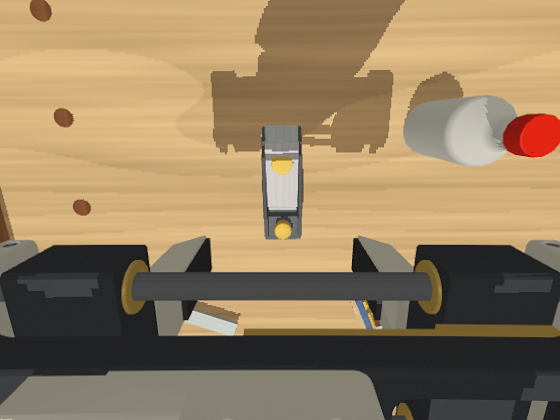

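```bash
python3 -m pendant '[[[-0.002,0.004,0.03],[0,0,-0.4],0.075],[[0,0,0.04],[0,0,0],0.075],[[0,0,0.04],[0,0,0],0.075],[[0,0,0.03],[0,0,0],0.075],[[0,0,0.02],[0,0,0],0.075],[[0,0,0.01],[0,0,0],0.075],[[0,0,0],[0,0,0],0.075]]' 35;python3 go.py 473 -367.5 10 -0.4
```

```text
clock: 26.75
position: [0.4765, -0.3642, 0.0126]
ee_rot: [-0.004, -3.141, -0.001]
force: [0.1, -0.1, 1.2]
width: 0.818
t 26.75 pos [ 476.5 -364.2   12.6] xang 179.8 tilt [-7.e-04  5.e-04 -1.e+00] F [ 0.1 -0.1  1.2] w 75.1 q [ 0.44  0.65  0.18  1.85 -0.18  0.67  2.29]
turn(deg, tool) [ 0.03 -0.04  0.24]
shift before turn (m) [ 0.0035 -0.0033  0.0026] /n [ 0.0035 -0.0033  0.0026]
shift after turn  (m) [ 0.0034 -0.0033  0.0026] /n [ 0.0034 -0.0033  0.0026]
```

```bash
python3 -m pendant '[[[0.002,-0.003,0.0026],[0,0,0.2],0.075],[[0,0,0],[0,0,0],0.075],[[0,0,0],[0,0,0],0.05],[[0,0,0],[0,0,0],0.035],[[0,0,0],[0,0,0],0.033],[[0,0,0],[0,0,0],0.033],[[0,0,0],[0,0,0],0.033]]' 35;python3 go.py 473 -367.5 10 -0.4;python3 - <<'E'
from h import *
st=arm.observe();im,d=arm.get_image('wrist');C=cloud('wrist',d,st)
Rm=R.from_rotvec(st['ee_rot']);L=Rm.inv().apply((C-st['position']).reshape(-1,3)).reshape(C.shape)*1000
m=(d>0)&(abs(L[...,1])<20)&(L[...,2]>-40)&(L[...,2]<5)
print('tool x max',np.percentile(L[m][:,0],[0,50,98,99.5,100]).round(1))
E
```

```text
clock: 27.62
position: [0.4745, -0.3673, 0.0104]
ee_rot: [-0.01, -3.141, -0.0]
force: [-0.7, 0.9, 1.3]
width: 0.455
t 27.62 pos [ 474.5 -367.3   10.4] xang 179.6 tilt [-1.e-04  2.e-04 -1.e+00] F [-0.7  0.9  1.3] w 41.7 q [ 0.44  0.65  0.18  1.85 -0.18  0.66  2.3 ]
turn(deg, tool) [ 0.01 -0.    0.04]
shift before turn (m) [ 0.0015 -0.0002  0.0004] /n [ 0.0015 -0.0002  0.0004]
shift after turn  (m) [ 0.0015 -0.0002  0.0004] /n [ 0.0015 -0.0002  0.0004]
tool x max [-46.7  31.4  65.6  66.6  66.8]
```

```bash
python3 -m pendant '[[[0,0,-0.01],[0,0,0],0.033],[[0,0,-0.03],[0,0,0],0.033],[[0,0,-0.05],[0,0,0],0.033],[[0,0,-0.05],[0,0,0],0.033],[[0,0,-0.04],[0,0,0],0.033],[[0,0,0],[0,0,0],0.033]]' 35;python3 go.py 661.5 -96.5 190 -1.3 7
```

```text
clock: 28.42
position: [0.4758, -0.3687, 0.1939]
ee_rot: [0.011, 3.136, -0.005]
force: [1.3, 0.3, -4.9]
width: 0.457
t 28.43 pos [ 475.8 -368.7  193.9] xang 179.6 tilt [ 0.0051 -0.0032 -1.    ] F [ 1.3  0.3 -4.9] w 42.0 q [ 0.4   0.42  0.25  1.7  -0.12  1.03  2.25]
turn(deg, tool) [-0.18  0.3   0.91]
shift before turn (m) [-0.1838  0.2734  0.004 ] /n [-0.0263  0.0391  0.0006]
shift after turn  (m) [-0.1795  0.2763  0.0039] /n [-0.0256  0.0395  0.0006]
```

```bash
python3 -m pendant '[[[-0.03,0.035,0],[0,0,0.1],0.033],[[-0.03,0.038,0],[0,0,0.1],0.033],[[-0.028,0.04,0],[0,0,0.2],0.033],[[-0.025,0.04,0],[0,0,0.2],0.033],[[-0.025,0.04,0],[0,0,0.2],0.033],[[-0.023,0.04,0],[0,0,0.1],0.033],[[-0.02,0.04,0],[0,0,0],0.033],[[0,0,0.05],[0,0,0],0.033],[[0,0,0.05],[0,0,0],0.033],[[0,0,0],[0,0,0],0.033]]';python3 go.py 661.5 -96.5 14.5 -1.3;python3 w.py w8
```

```text
clock: 29.68
position: [0.6546, -0.0962, 0.0848]
ee_rot: [-0.035, -3.13, -0.001]
force: [-1.5, 0.6, -3.4]
width: 0.457
t 29.68 pos [654.6 -96.2  84.8] xang 178.7 tilt [-1.150e-02  9.000e-04 -9.999e-01] F [-1.5  0.6 -3.4] w 41.9 q [-0.05  0.64  0.18  1.62 -0.13  0.91  1.73]
turn(deg, tool) [ 0.04 -0.66  0.03]
shift before turn (m) [-0.0077 -0.0002  0.0702] /n [-0.0077 -0.0002  0.0702]
shift after turn  (m) [-0.0069 -0.0001  0.0703] /n [-0.0069 -0.0001  0.0703]
[497. 164.] [642.1  87.7] 121 58 ang 3.7 z 0.0045
[284. 131.] [589.3 -93.7] 57 6 ang 88.7 z 0.0044
[100. 181.] [ 636.5 -240.2] 100 41 ang 32.8 z 0.0042
```

View pics/w8.png

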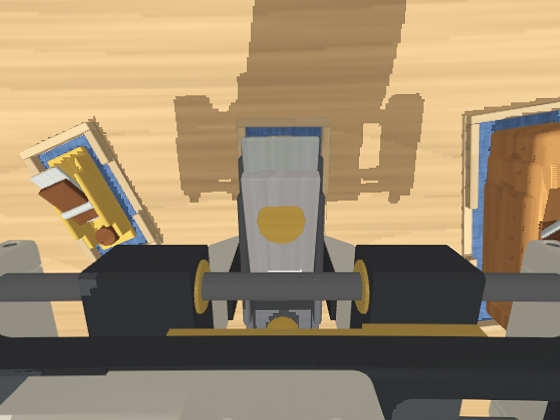

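```bash
python3 -m pendant '[[[-0.005,0.0003,0.02],[0,-0.4,0],0.033],[[0,0,0.025],[0,0,0],0.033],[[0,0,0.008],[0,0,0],0.033],[[0,0,0],[0,0,0],0.033],[[0,0,0],[0,0,0],0.033]]';python3 go.py 661 -95.7 14.5 -1.3
```

```text
clock: 30.35
position: [0.6656, -0.097, 0.039]
ee_rot: [0.035, 3.132, -0.0]
force: [0.1, -0.2, -3.4]
width: 0.455
t 30.35 pos [665.6 -97.   39. ] xang 178.7 tilt [ 9.2e-03 -3.0e-04 -1.0e+00] F [ 0.1 -0.2 -3.4] w 41.8 q [-0.04  0.69  0.16  1.64 -0.14  0.81  1.74]
turn(deg, tool) [-0.01  0.53  0.02]
shift before turn (m) [0.0049 0.0012 0.0245] /n [0.0049 0.0012 0.0245]
shift after turn  (m) [0.0046 0.0012 0.0245] /n [0.0046 0.0012 0.0245]
```

```bash
python3 -m pendant '[[[0.002,0.001,0.008],[0,0.4,0],0.033],[[0.001,0,0.006],[0,0,0],0.033],[[0,0,0],[0,0,0],0.033],[[0,0,0],[0,0,0],0.033]]';python3 go.py 661 -95.7 14.5 -1.3;python3 w.py w9
```

```text
clock: 30.85
position: [0.6617, -0.0957, 0.0233]
ee_rot: [-0.035, -3.141, -0.0]
force: [-0.1, 0.7, -5.1]
width: 0.455
t 30.85 pos [661.7 -95.7  23.3] xang 178.7 tilt [-1.e-04  0.e+00 -1.e+00] F [-0.1  0.7 -5.1] w 41.8 q [-0.04  0.71  0.16  1.65 -0.15  0.79  1.74]
turn(deg, tool) [ 0.   -0.01  0.02]
shift before turn (m) [ 0.0007 -0.      0.0088] /n [ 0.0007 -0.      0.0088]
shift after turn  (m) [ 0.0007 -0.      0.0088] /n [ 0.0007 -0.      0.0088]
[289. 142.] [621.9 -94.2] 71 58 ang -1.3 z 0.0044
[551. 186.] [629.5  62.1] 70 10 ang 4.1 z 0.0045
[ 54. 197.] [ 633.4 -231.5] 92 21 ang 15.7 z 0.0042
```

View pics/w9.png

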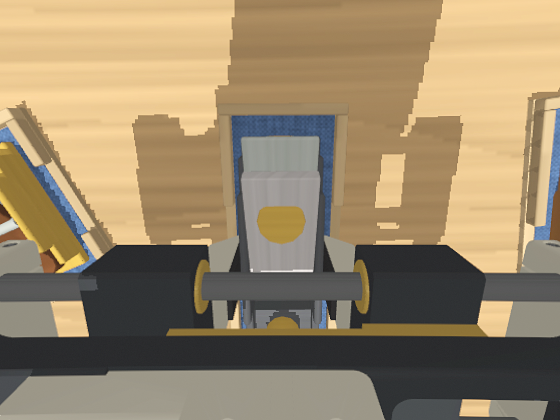

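Block plane centred over its recess (cloth cols 233–337, plane 237–325). Lower and release.

```bash
python3 -m pendant '[[[0.0005,0.0005,0.005],[0,0,0],0.033],[[0,0,0.003],[0,0,0],0.033],[[0,0,0.001],[0,0,0],0.033],[[0,0,0],[0,0,0],0.033]]';python3 go.py 661 -95.7 14.5 -1.3
```

```text
clock: 31.4
position: [0.661, -0.0951, 0.0144]
ee_rot: [-0.035, -3.141, -0.0]
force: [-2.0, 0.5, -0.4]
width: 0.456
t 31.40 pos [661.  -95.1  14.4] xang 178.7 tilt [-4.e-04  2.e-04 -1.e+00] F [-2.   0.5 -0.4] w 41.8 q [-0.04  0.72  0.16  1.66 -0.15  0.77  1.74]
turn(deg, tool) [ 0.01 -0.02  0.03]
shift before turn (m) [-0.     -0.0006 -0.0001] /n [-0.     -0.0006 -0.0001]
shift after turn  (m) [-0.     -0.0006 -0.0001] /n [-0.     -0.0006 -0.0001]
```

Force went from −5 to about 0: it's seated. Release, lift, move clear towards base.

```bash
python3 -m pendant '[[[0,0,0],[0,0,0],0.07],[[0,0,0],[0,0,0],0.07],[[0,0,0],[0,0,0],0.07],[[0,0,-0.02],[0,0,0],0.07],[[0,0,-0.04],[0,0,0],0.07],[[0,0,-0.05],[0,0,0],0.07],[[0,0,-0.05],[0,0,0],0.07],[[0,0,-0.04],[0,0,0],0.07],[[0,0,0],[0,0,0],0.07]]'; python3 -m pendant '[[[0.05,0,0],[0,0,0],0.07],[[0.05,0,0],[0,0,0],0.07],[[0.05,0,0],[0,0,0],0.07],[[0.05,0,0],[0,0,0],0.07],[[0.02,0,0],[0,0,0],0.07],[[0,0,0],[0,0,0],0.07],[[0,0,0],[0,0,0],0.07]]'
python3 loc.py top smoother shoulder block finger glue sanding_block;python3 - <<'E'
from h import *
im,d=arm.get_image('top');C=cloud('top',d)
cv2.imwrite('pics/t3.png',cv2.resize(im[110:310,140:440],(800,533))[...,::-1])
E
```

```text
clock: 32.52
position: [0.6633, -0.0957, 0.22]
ee_rot: [0.035, 3.133, -0.001]
force: [0.2, 0.8, -1.2]
width: 0.762
clock: 33.4
position: [0.4421, -0.0902, 0.2146]
ee_rot: [0.035, 3.14, 0.0]
force: [-0.9, -0.1, 0.1]
width: 0.764
smoother 0.84 c [669.5  94.3] wh 160 54 ang 6.8 want (160, 54) z90 0.071 zmed 0.050 [238, 165, 29, 71]
smoother 0.47 c [612.8 247.6] wh 176 51 ang -2.7 want (160, 54) z90 0.014 zmed 0.008 [176, 190, 27, 83]
shoulder 0.80 c [615.7 246.3] wh 160 23 ang -2.5 want (155, 22) z90 0.060 zmed 0.036 [175, 188, 18, 64]
block 0.91 c [658.7 -95.5] wh 130 42 ang -0.4 want (130, 42) z90 0.048 zmed 0.034 [326, 172, 19, 53]
finger 0.57 c [ 639.6 -246.9] wh 78 31 ang 21.9 want (80, 30) z90 0.039 zmed 0.023 [388, 178, 28, 34]
glue 0.64 c [669.4  94.4] wh 160 54 ang 7.1 want (56, 56) z90 0.071 zmed 0.050 [241, 166, 30, 70]
sanding_block 0.74 c [435.8  64.5] wh 107 60 ang 16.3 want (110, 60) z90 0.033 zmed 0.030 [253, 267, 37, 55]
sanding_block 0.37 c [654.2  93.5] wh 157 82 ang 7.4 want (110, 60) z90 0.014 zmed 0.006 [244, 167, 45, 82]
```

View pics/t3.png

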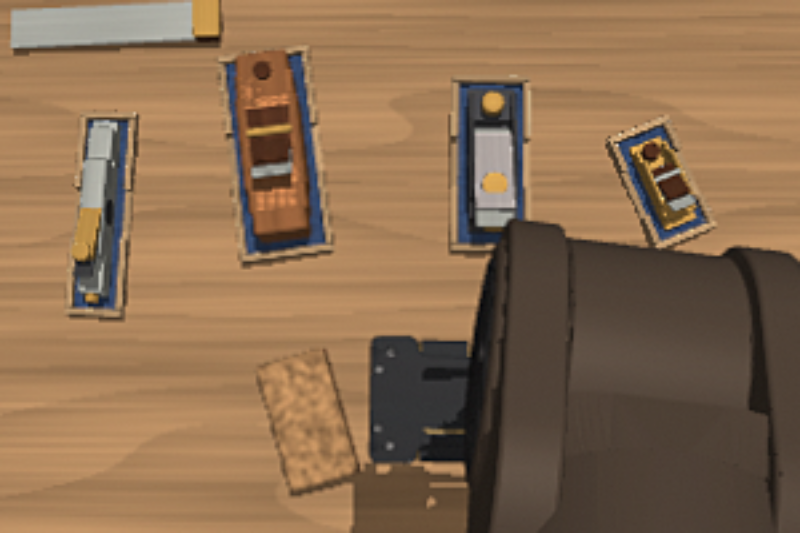

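```bash
python3 -m pendant '[[[0,0,-0.03],[0,0,0],0.07],[[0,0,0],[0,0,0],0.07]]'; python3 loc.py wrist glue
python3 - <<'E'
from h import *
im,d=arm.get_image('scene')
cv2.imwrite('pics/s9.png',im[...,::-1])
print(arm.observe()['force'])
E
```

```text
clock: 34.05
position: [0.4425, -0.0904, 0.246]
ee_rot: [0.035, 3.138, -0.0]
force: [0.4, 0.0, -0.2]
width: 0.764
glue 0.58 c [ 411.5 -205.1] wh 56 48 ang 16.1 want (56, 56) z90 0.150 zmed 0.104 [166, 164, 85, 58]
[-0.28660224 -0.2326992   0.1218331 ]
```

View pics/s9.png

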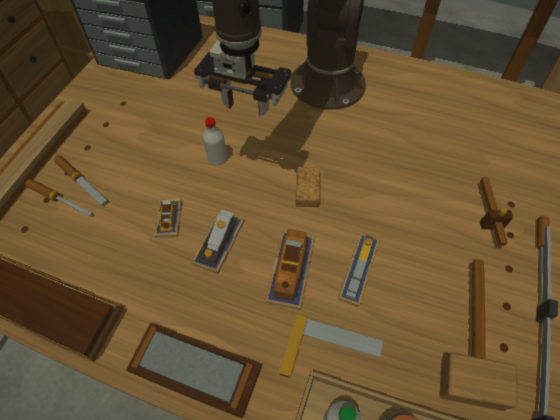

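All four planes sit in their trays; the bottle (215,143) and block (308,187) are where they started, and the gripper is clear.

```bash
python3 -c "from cell import arm; print(arm.sign_off())"
```

```text
the job is handed in; nothing more can be done
None
```

All four planes are in their own trays, set down on the cloth and released, and the job is handed in at about 34 s of the 106 s allowed.

**How it went:** I gripped each plane across its flat sides and set it down slowly. The wrist force showed contact before release, or for the block plane the load coming off. The finger plane stood too close to the glue bottle for the gripper body. I approached it about 23 mm to the bottle-free side and let the jaws slide it along the bench as they closed.

**Last checks:**
- **Positions:** in the top camera each plane was within about 3 mm of its tray centre and within about 1° of its length. The one larger number was the shoulder plane, 2 to 3 mm off, partly because its brass knob counts in the outline.
- **Height:** tops measured about 4 mm above their bench heights, which matches the recess floor. I did not measure tilt separately.
- **Bottle and sanding block:** both read within about 5 mm of where they started, which is within camera error, and the gripper was clear of everything.
- **Disagreements:** the top, scene and wrist cameras differed by 2–5 mm. In the last top picture the arm hid the bottle, and the network reported the smoother as "glue". I checked the bottle with the wrist and scene cameras instead.

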